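# Tip the oat bars into the lunch container and hang up the tray

## Robot

A 7-joint arm with a two-finger parallel gripper is mounted at the origin on the work surface. World frame = base frame: x ahead of the robot, y to its left, z up, the work surface at z = 0. Lengths are in m, angles in rad, forces in N, time in s.
With the tool pointing down it reaches from about 0.4 to 0.9 m from the base axis. Payload 5.5 kg.
Tool frame: the origin (TCP) lies midway between the tips of the shut fingers; the grasp point (between the pads) lies 19 mm behind it (manip.grip_depth is the distance from the TCP to the grasp point, in m); z points along the fingers, y is the line along which they close (so a half turn about z gives the same grasp; the last joint's range is limited). The gripper opens to 92 mm and grips with 3 to 60 N. Pads are 19 mm wide; open, the fingers measure 130 mm over their backs; the gripper's body (75 mm by 190 mm) begins 47 mm behind the grasp point.
Start: joints at [1.551, 0.501, -0.427, 1.55, 0.221, 1.138, -0.21], TCP at [0.181, -0.624, 0.206] pointing down, gripper open.
Joint ranges: [-2.88, 2.88], [-0.31, 2.03], [-1.54, 1.56], [0.2, 2.42], [-1.41, 4.55], [0.19, 2.02], [-2.57, 2.57]. Speed limits (rad/s): [2.57, 2.57, 3.14, 3.14, 3.14, 3.14, 3.14].

## Interface

Orientations are given as a unit quaternion [x, y, z, w].
In Python, from bench import manip, effector, viewer gives the robot as it stands. Calls block until the motion is done:
- manip.move_pose(position, orientation): joint-space move of the TCP to a pose.
- manip.servo_line(position, ori=None, vel=0.15): straight line of the TCP; ori=None keeps the orientation; vel is the mean speed in m/s.
- manip.movej(angles): joint-space move.
- effector.open_jaws() and effector.close(f_grip=None): open the fingers fully, or close them until they stop; f_grip is the grip in N (None keeps the last).
- manip.sleep(seconds).
- manip.solve_ik(position, orientation): joint angles nearest the present ones, or None.
- viewer.get_image(name): name is "scene" or "top"; returns the picture (384x512x3 uint8, red, green, blue); there is no depth.
- viewer.get_calibration(name): a dict with "vfov" (degrees; the focal length in pixels is half the picture's height over the tangent of half this angle, whatever the lens; pixels are square), "cx", "cy" (the principal point, pixels), "dist_coeffs" ([k1, k2, p1, p2, k3] as OpenCV has them; the pictures are not rectified), "eye" and "attitude" of the camera in the world. Camera axes: x right, y down, z forward; pixel columns grow to the right and rows downward; lengths in m; the calibration is good to about 2 mm. A picture is of the moment at which its call begins. get_calibration takes no time and is no camera call.
A pose or a line that the arm cannot do raises manip.PlanningError and nothing moves.
- manip.hand_in(): hands the job in, once; it reports no verdict.
Readings, each from a call of its own:
- manip.current_clock(): time.
- manip.current_q(): joint angles.
- manip.current_joint_velocities(): joint speeds.
- manip.current_tau(): joint torques, N m.
- manip.current_tool_pos(): TCP position.
- manip.current_tcp_rot(): TCP orientation.
- manip.current_force(): force on the tool from outside, world axes, zero at the start.
- manip.current_wrist_torque(): the same for the moment, N m.
- manip.current_finger_gap(): finger opening in m.
Only numpy, scipy, OpenCV 4.12 (cv2) and the standard library are available. Lean on these libraries where they do the work, as an engineer would, in place of code of your own. Each camera call takes 0.05 s, during which the arm holds its last target. There are 200 camera calls.

## Task

Pick up the steel snack tray by its handle, hold its open front edge low over the grey lunch container and tip it so that all three oat bars slide off into the container, without touching the bars with the gripper. Then hang the empty tray on the sloping wooden drying board: the eye in its handle over the peg, the underside of the tray lying flat on the board, its open front edge pointing down the slope. Leave the container and everything else on the counter standing where it is.

Things in the scene. Friction and masses are not known exactly. Their poses are not given: they have to be found in the camera images.
- tray_grip (a point): Stainless steel snack tray, 200 mm long overall, about 0.2 kg, lying flat, handle pointing roughly away from the robot. This point: centre of its straight handle, where to grip, 30 mm above the underside. Axes of all three tray points: x along the handle from front edge to eye, y across, z up. Handle 18 mm wide (y), 16 mm thick (z), free from 26 mm before to 28 mm behind this point.
- tray_lip (a point): Middle of the tray's open front edge, on its floor, 4 mm above the underside; 132 mm in front (-x) of tray_grip and 26 mm below it. The pan is 104 mm long (x), 100 mm wide, 24 mm high walls at both sides and back, none in front; a 30 mm wide tab at the back, 38 mm high, carries the handle. Bars slide on it at a tilt of about 26 to 36 degrees.
- tray_eye (a point): Centre of the hole of the round eye at the end of the tray's handle, 48 mm behind (+x) tray_grip, at the same height above the underside (30 mm). Hole diameter 26 mm along the tray's z, ring outer diameter 40 mm, 12 mm thick.
- lunch_box: Grey polypropylene lunch container, open on top, 160 mm (x) by 140 mm (y) by 65 mm high, walls and floor 4 mm; loose, 0.3 kg. Origin at the centre of its underside, z up.
- board: Sloping pale wooden drying board, fixed on a foot, lower edge towards the robot. Origin: on its upper face at the foot of its steel peg, 155 mm above the counter; x up the slope, y sideways, z square to the board along the peg, leaning 40 degrees from vertical. Peg 12 mm diameter, 55 mm long, tapered tip. Board 160 mm wide, from 200 mm down the slope of the peg to 60 mm up.
- bar1: One of three alike oat bars, 60 x 24 x 18 mm, about 25 g, lying loose on the tray along its x, side by side. Origin at the centre of its underside, x along its length.
- bar2: One of three alike oat bars, 60 x 24 x 18 mm, about 25 g, lying loose on the tray along its x, side by side. Origin at the centre of its underside, x along its length.
- bar3: One of three alike oat bars, 60 x 24 x 18 mm, about 25 g, lying loose on the tray along its x, side by side. Origin at the centre of its underside, x along its length.
- bottle: Green glass bottle with a stainless cap, 68 mm diameter, 200 mm tall; bystander, not to be moved. Origin at the centre of its underside.
- snack_cup: Baby-blue silicone snack cup, 80 mm diameter, 62 mm high; bystander, not to be moved. Origin at the centre of its underside.
- saucer: White ceramic saucer, 144 mm diameter, 18 mm high; bystander, not to be moved. Origin at the centre of its underside.
- fork: Wooden fork lying flat, about 180 mm long, 8 mm thick; bystander, not to be moved. Origin at the centre of its underside.
- mug: White mug, 80 mm diameter, 92 mm high; bystander, not to be moved. Origin at the centre of its underside.
- jar: Glass jar with a steel lid, 72 mm diameter, 100 mm tall; bystander, not to be moved. Origin at the centre of its underside.
Mind the look-alikes: they are no part of the job. Leave any green or white look-alike of the bar2 alone.

How it is judged:
By the outcome, as a careful person would: the job done as asked, in the order asked, and still so for the second after the job is handed in, with the robot touching nothing.
It also fails if it takes over 58 s, if anything falls off the work surface, if the arm or the gripper's body presses on something with over 40 N, if the wrist force passes 120 N, or if a joint passes its speed limit or range.

## Working session

There is one attempt and no reset: what is moved stays moved. The work goes in short steps, each a Python script; the robot and the scene stay as the last script left them, time stands still between calls to the robot, and variables do not carry over. Pictures are saved under pics/ and viewed, on a budget of 10 in all, crops included, one or two more only if the job needs it, and the job is handed in when it is done.

```bash
ls; mkdir -p pics
python3 - <<'E'
from bench import manip, effector, viewer
import cv2
for n in("scene","top"):
    im=viewer.get_image(n); cv2.imwrite(f"pics/{n}0.png",im[:,:,::-1]); print(n,viewer.get_calibration(n))
print(manip.current_clock(),manip.grip_depth,manip.current_tcp_rot())
E
```

```text
pics
scene {'vfov': 49.44457405219595, 'cx': 257.70469608289534, 'cy': 188.1270158695047, 'dist_coeffs': array([-0.09377167,  0.        ,  0.        ,  0.        ,  0.        ]), 'eye': array([1.11872757, 0.53915862, 1.33793398]), 'attitude': array([ 0.39342425,  0.87638626, -0.25530271, -0.1094761 ])}
top {'vfov': 56.28323269075549, 'cx': 261.88934953860473, 'cy': 193.0762739341917, 'dist_coeffs': array([0.03486744, 0.        , 0.        , 0.        , 0.        ]), 'eye': array([0.36475975, 0.001336  , 1.16878058]), 'attitude': array([ 0.70766208, -0.70163062,  0.05822594, -0.05948604])}
0.1 0.0188 [ 9.90019484e-01  1.40927748e-01 -6.29103299e-05 -8.87063623e-04]
```

View pics/scene0.png

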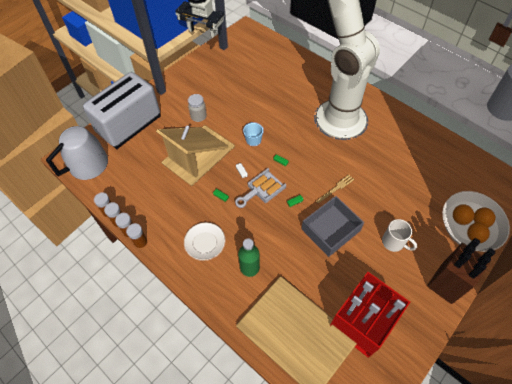

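View pics/top0.png

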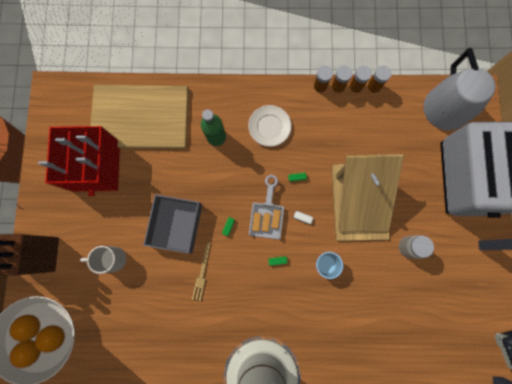

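Scene view: the tray is at about (262,186), the container at (332,224) and the board at (197,150). In the top view they are at (267,215), (173,224) and (367,197), with the peg at (378,180). I'll make one zoomed composite to read accurate pixels.

```bash
cat > h.py <<'E'
import numpy as np, cv2
from scipy.spatial.transform import Rotation as R
from bench import manip, effector, viewer
def K(c): 
    f=192/np.tan(np.radians(c["vfov"])/2); return np.array([[f,0,c["cx"]],[0,f,c["cy"]],[0,0,1]])
def rays(n,px):
    c=viewer.get_calibration(n)
    u=cv2.undistortPoints(np.array(px,float).reshape(-1,1,2),K(c),c["dist_coeffs"]).reshape(-1,2)
    return c["eye"],R.from_quat(c["attitude"]).apply(np.c_[u,np.ones(len(u))])
def plane(n,px,z):
    e,d=rays(n,px); return e+d*((z-e[2])/d[:,2])[:,None]
def proj(n,P):
    c=viewer.get_calibration(n); r=R.from_quat(c["attitude"])
    p=r.inv().apply(np.atleast_2d(P)-c["eye"])
    return cv2.projectPoints(p,np.zeros(3),np.zeros(3),K(c),c["dist_coeffs"])[0].reshape(-1,2)
def tri(p1,p2):
    e1,d1=rays("top",[p1]);e2,d2=rays("scene",[p2]);d1=d1[0]/np.linalg.norm(d1);d2=d2[0]/np.linalg.norm(d2)
    s=np.linalg.lstsq(np.c_[d1,-d2],e2-e1,rcond=None)[0]; a=e1+s[0]*d1;b=e2+s[1]*d2
    return (a+b)/2,np.linalg.norm(a-b)
E
python3 - <<'E'
import cv2,numpy as np
t=cv2.imread("pics/top0.png");s=cv2.imread("pics/scene0.png")
def crop(im,x,y,w,h,k):
    c=cv2.resize(im[y:y+h,x:x+w],None,fx=k,fy=k,interpolation=cv2.INTER_CUBIC)
    for i in range(0,w,10):
        cv2.line(c,(i*k,0),(i*k,6 if (x+i)%50 else 14),(0,0,255),1)
        if (x+i)%20==0: cv2.putText(c,str(x+i),(i*k,24),0,.35,(0,0,255),1)
    for i in range(0,h,10):
        cv2.line(c,(0,i*k),(6,i*k),(0,0,255),1); 
        if (y+i)%20==0: cv2.putText(c,str(y+i),(8,i*k+4),0,.35,(0,0,255),1)
    return c
a=crop(t,240,170,60,75,4);b=crop(t,325,145,85,105,4)[:300]
b=crop(t,325,145,85,75,4);
c=crop(s,230,160,65,55,4);d=crop(s,155,115,85,70,4)
W=800
r1=np.hstack([a,b]);r2=np.hstack([c,d])
o=np.zeros((r1.shape[0]+r2.shape[0],max(r1.shape[1],r2.shape[1]),3),np.uint8);o[:r1.shape[0],:r1.shape[1]]=r1;o[r1.shape[0]:,:r2.shape[1]]=r2
print(o.shape);cv2.imwrite("pics/c1.png",o)
E
```

```text
Traceback (most recent call last):
ValueError: all the input array dimensions except for the concatenation axis must match exactly, but along dimension 0, the array at index 0 has size 220 and the array at index 1 has size 280
```

```bash
cat > crop.py <<'E'
import cv2,numpy as np
def crop(im,x,y,w,h,k):
    c=cv2.resize(im[y:y+h,x:x+w],None,fx=k,fy=k,interpolation=cv2.INTER_CUBIC)
    for i in range(0,w,10):
        cv2.line(c,(i*k,0),(i*k,6),(0,0,255),1)
        if (x+i)%20==0: cv2.putText(c,str(x+i),(i*k,20),0,.35,(0,0,255),1)
    for i in range(0,h,10):
        cv2.line(c,(0,i*k),(6,i*k),(0,0,255),1)
        if (y+i)%20==0: cv2.putText(c,str(y+i),(8,i*k+4),0,.35,(0,0,255),1)
    return c
E
python3 - <<'E'
from crop import *
t=cv2.imread("pics/top0.png");s=cv2.imread("pics/scene0.png")
a=crop(t,240,170,70,75,4);b=crop(t,325,145,85,75,4)
c=crop(s,230,160,70,70,4);d=crop(s,155,115,85,70,4)
o=np.vstack([np.hstack([a,b]),np.hstack([c,d])]);print(o.shape);cv2.imwrite("pics/c1.png",o)
E
```

```text
(580, 620, 3)
```

View pics/c1.png

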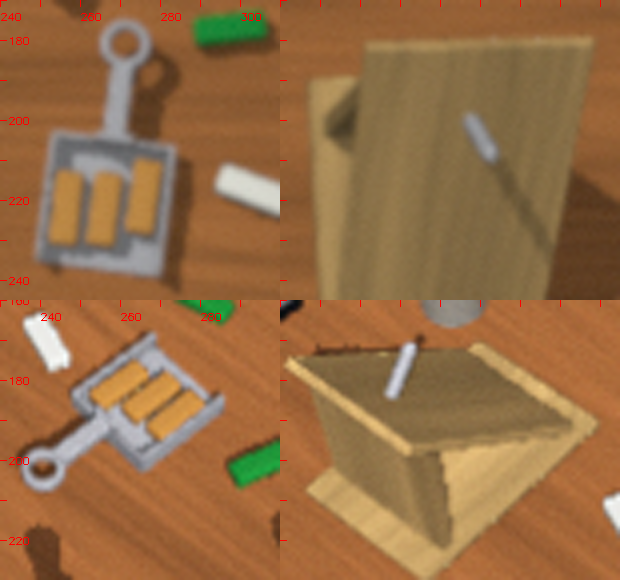

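The crop shows the eye centre at top (271.5,181.3) and the lip corners at about (249.5,235.5) and (280,239). The peg ends are at top (377.5,184.5)/(372,174) and scene (187.5,126.3)/(183,138.8). I'll compute positions now.

Run:
```python
from h import *
np.set_printoptions(precision=4,suppress=True)
t=cv2.imread("pics/top0.png");s=cv2.imread("pics/scene0.png")
A=[(377.5,184.5),(372,174.2)];B=[(187.5,126.3),(183,138.8)]
for a in A:
    for b in B: print("peg",a,b,*tri(a,b))
print("peg foot plane",plane("top",A,.155)[:, :2].tolist(),plane("scene",B,.155)[:,:2].tolist())
print("edge",tri((346.25,156.25),(187.5,152.5)),tri((403.25,155),(156.25,130.5)))
e=plane("top",[(346.25,156.25),(403.25,155)],.1936);print(e)
print("eye",plane("top",[(271.5,181.25)],.036),plane("scene",[(230+43/4,160+167/4)],.036), tri((271.5,181.25),(230+43/4,160+167/4)))
# colour masks
for n,im,roi,(tx,ty,tw,th) in (("top",t,(140,185,70,75),(240,170,50,75)),("scene",s,(295,190,75,65),(230,160,60,70))):
    hsv=cv2.cvtColor(im,cv2.COLOR_BGR2HSV)
    x,y,w,h=roi; m=(hsv[y:y+h,x:x+w,1]<90).astype(np.uint8)
    c=max(cv2.findContours(m,0,2)[0],key=cv2.contourArea)+np.array([x,y])
    r=cv2.boxPoints(cv2.minAreaRect(c)); q=plane(n,c.reshape(-1,2),.065)[:,:2].astype(np.float32)
    rr=cv2.minAreaRect(q); print(n,"box",r.tolist(),rr)
    m=(hsv[ty:ty+th,tx:tx+tw,1]<90).astype(np.uint8)
    cs,hi=cv2.findContours(m,cv2.RETR_CCOMP,2)
    for c,k in zip(cs,hi[0]):
        if cv2.contourArea(c)>8:
            M=cv2.moments(c);p=np.array([M['m10'],M['m01']])/M['m00']+[tx,ty]
            print(n,"tray" if k[3]<0 else "hole",cv2.contourArea(c),p,plane(n,[p],.036))
P=plane("top",[(249.5,235.5),(280,239.25)],.028);print("lip corners@28",P,np.linalg.norm(P[0]-P[1]))
for nm,px,z in (("bottle cap",(208,115),.2),("mug",(106,260),.09),("saucer",(270,126),.018),("cup",(330,265),.062),("jar",(420,246),.1)): print(nm,plane("top",[px],z))
```

```text
peg (377.5, 184.5) (187.5, 126.3) [ 0.5566 -0.3164  0.1906] 0.0019850669377468365
peg (377.5, 184.5) (183, 138.8) [ 0.5719 -0.3418  0.1127] 0.002285827631987708
peg (372, 174.2) (187.5, 126.3) [ 0.576  -0.2891  0.2293] 0.001080612149160646
peg (372, 174.2) (183, 138.8) [ 0.5923 -0.3115  0.1571] 0.0010262754689279658
peg foot plane [[0.5630038178178959, -0.32700259361955497], [0.5930788277575657, -0.3126059715580209]] [[0.5394696060733739, -0.344014684160309], [0.5911861718968895, -0.3124754144391484]]
edge (array([ 0.6368, -0.2324,  0.1874]), np.float64(0.00047695506576553846)) (array([ 0.6424, -0.3931,  0.1848]), np.float64(0.0005956896084596382))
[[ 0.6352 -0.2312  0.1936]
 [ 0.6398 -0.3893  0.1936]]
eye [[ 0.5942 -0.0264  0.036 ]] [[ 0.5982 -0.0243  0.036 ]] (array([ 0.5956, -0.0267,  0.0298]), np.float64(0.0004797635349678384))
top box [[143.0, 245.0], [153.5, 192.5], [201.9615478515625, 202.19232177734375], [191.4615478515625, 254.69232177734375]] ((0.4537559151649475, 0.2774517834186554), (0.15227901935577393, 0.16095902025699615), 80.46548461914062)
top tray 1263.5 [266.8589 2
[... 368 characters left out ...]
875], [365.786865234375, 225.34423828125], [326.34423828125, 258.21307373046875]] ((0.46877187490463257, 0.2842200994491577), (0.15388736128807068, 0.18464386463165283), 80.98116302490234)
scene tray 828.0 [261.7077 188.132 ] [[ 0.5043 -0.0061  0.036 ]]
scene hole 21.0 [240.4762 201.8889] [[ 0.5992 -0.0246  0.036 ]]
scene hole 332.0 [266.4528 184.1441] [[ 0.4795 -0.0045  0.036 ]]
scene tray 87.5 [241.2933 170.0895] [[ 0.4949 -0.1178  0.036 ]]
lip corners@28 [[ 0.4205  0.0422  0.028 ]
 [ 0.4095 -0.0542  0.028 ]] 0.09693258519312949
bottle cap [[0.7508 0.1584 0.2   ]]
mug [[0.3432 0.4598 0.09  ]]
saucer [[ 0.7866 -0.021   0.018 ]]
cup [[ 0.3327 -0.2032  0.062 ]]
jar [[ 0.3916 -0.4596  0.1   ]]
```

```bash
cat >> h.py <<'E'
def trayrot(yaw,tilt):  # tilt>0: front edge down
    return R.from_euler("ZY",[yaw,-tilt],degrees=True)
def tcp(pt,rot,off):
    """TCP pose so that tray point at offset `off` from tray_grip sits at pt"""
    g=np.array(pt)-rot.apply(off)
    tr=rot*R.from_euler("x",180,degrees=True)
    return g-rot.apply([0,0,manip.grip_depth]),tr.as_quat()
GRIP=[0,0,0];LIP=[-.132,0,-.026];EYE=[.048,0,0]
grip0=np.array([.5473,-.0202,.030]);yaw0=-6.3
lipP=lambda z,dx=.04,yaw=-9.5: np.array([.455,.283,z])+R.from_euler("z",yaw,degrees=True).apply([dx,0,0])
peg=np.array([.592,-.312,.155]);brot=trayrot(1.8,40)
hang=lambda h,s=-.004: tcp(peg+brot.apply([s,0,.030+h]),brot,EYE)
E
python3 - <<'E'
from h import *
np.set_printoptions(precision=3,suppress=True)
def t(n,p): print(n,p[0],manip.solve_ik(*p))
t("pre",tcp(grip0+[0,0,.1],trayrot(yaw0,0),GRIP));t("grasp",tcp(grip0,trayrot(yaw0,0),GRIP))
t("lift",tcp(grip0+[0,0,.1],trayrot(yaw0,0),GRIP))
for yaw in(-9.5,15,30):
  for ti in (0,25,50,60): t(("pour",yaw,ti),tcp(lipP(.08),trayrot(yaw,ti),LIP))
for h in (.15,.075,0,-.001): t(("hang",h),hang(h))
E
```

```text
pre [ 0.547 -0.02   0.111] [ 0.642  0.546 -0.842  1.882  0.501  0.939 -2.116]
grasp [ 0.547 -0.02   0.011] [ 0.465  0.646 -0.61   1.932  0.542  0.732 -2.146]
lift [ 0.547 -0.02   0.111] [ 0.642  0.546 -0.842  1.882  0.501  0.939 -2.116]
('pour', -9.5, 0) [0.625 0.255 0.087] [ 0.045  0.745 -0.709  1.567  0.54   1.033 -2.552]
('pour', -9.5, 25) [0.609 0.257 0.142] [-0.991  0.415  0.463  1.96   0.241  0.495 -2.524]
('pour', -9.5, 50) [0.573 0.263 0.186] [-0.912  0.323  0.015  2.237  1.505  0.732  2.369]
('pour', -9.5, 60) [0.553 0.267 0.198] [-0.651  0.417 -0.427  2.303  1.703  1.099  2.12 ]
('pour', 15, 0) [0.622 0.311 0.087] [-0.003  0.806 -0.785  1.506  0.614  1.087 -2.233]
('pour', 15, 25) [0.607 0.307 0.142] [-0.411  0.378 -0.207  1.963  0.517  0.439 -2.326]
('pour', 15, 50) [0.571 0.297 0.186] [-0.742  0.24   0.014  2.367  2.22   0.444  2.127]
('pour', 15, 60) [0.552 0.292 0.198] None
('pour', 30, 0) [0.609 0.342 0.087] [-0.05   0.815 -0.793  1.496  0.623  1.095 -2.024]
('pour', 30, 25) [0.595 0.335 0.142] [-0.207  0.401 -0.427  1.961  0.468  0.41  -2.008]
('pour', 30, 50) [0.563 0.316 0.186] [ 0.011  0.282 -0.641  2.371  2.663  0.383  2.093]
('pour', 30, 60) [0.546 0.306 0.198] None
('hang', 0.15) [ 0.449 -0.317  0.245] [ 1.763  0.109 -0.849  2.216 -0.903  0.623  0.087]
('hang', 0.075) [ 0.497 -0.315  0.188] [ 1.681  0.336 -0.941  2.209 -0.785  0.346 -0.01 ]
('hang', 0) [ 0.545 -0.313  0.13 ] [ 1.304  0.438 -0.63   2.181 -1.196  0.254  0.37 ]
('hang', -0.001) [ 0.546 -0.313  0.129] [ 1.303  0.44  -0.63   2.181 -1.199  0.252  0.374]
```

Run:
```python
from h import *
np.set_printoptions(precision=2,suppress=True)
def fl(p,f): return (p[0],(R.from_quat(p[1])*R.from_euler("z",180*f,degrees=True)).as_quat())
for f in (0,1):
  print("FLIP",f)
  for h in (0,.1): print("grasp",h,manip.solve_ik(*fl(tcp(grip0+[0,0,h],trayrot(yaw0,0),GRIP),f)))
  for h in (0,.075,.15): print("hang",h,manip.solve_ik(*fl(hang(h),f)))
  for yaw in range(-180,180,20):
    c=np.array([.455,.283,.08])+R.from_euler("z",yaw,degrees=True).apply([.035,0,0])
    q=[manip.solve_ik(*fl(tcp(c,trayrot(yaw,ti),LIP),f)) for ti in (0,25,50)]
    if all(x is not None for x in q): print(yaw,*q)
```

```text
FLIP 0
grasp 0 [ 0.47  0.65 -0.61  1.93  0.54  0.73 -2.15]
grasp 0.1 [ 0.64  0.55 -0.84  1.88  0.5   0.94 -2.12]
hang 0 [ 1.3   0.44 -0.63  2.18 -1.2   0.25  0.37]
hang 0.075 [ 1.68  0.34 -0.94  2.21 -0.79  0.35 -0.01]
hang 0.15 [ 1.76  0.11 -0.85  2.22 -0.9   0.62  0.09]
-180 [ 0.23  0.56 -1.29  2.22  0.72  0.89  0.05] [ 0.32  0.84 -1.3   1.88  0.46  1.31  0.4 ] [ 0.14  0.95 -0.98  1.52  0.13  1.67  0.69]
-160 [ 0.39  0.47 -1.29  2.29  0.63  0.82  0.6 ] [ 0.31  0.84 -1.3   1.88  0.53  1.43  0.69] [ 0.15  1.19 -1.31  1.46  0.47  1.94  0.64]
-140 [ 0.55  0.46 -1.29  2.29  0.63  0.82  1.11] [ 0.3   0.84 -1.3   1.88  0.64  1.53  0.99] [-0.01  1.04 -1.09  1.46  0.52  1.99  1.03]
-120 [ 0.66  0.54 -1.29  2.24  0.7   0.87  1.54] [ 0.3   0.84 -1.3   1.88  0.77  1.59  1.3 ] [-0.18  0.9  -0.87  1.51  0.61  1.95  1.41]
-100 [ 0.7   0.67 -1.3   2.14  0.8   0.97  1.91] [ 0.29  0.83 -1.3   1.89  0.91  1.6   1.62] [-0.23  0.86 -0.87  1.59  0.8   1.91  1.65]
-80 [ 0.67  0.79 -1.3   2.01  0.89  1.08  2.26] [ 0.29  0.83 -1.3   1.9   1.05  1.56  1.93] [-0.15  0.92 -1.09  1.71  1.08  1.96  1.78]
-60 [-
[... 3600 characters left out ...]
29  4.17  0.24 -1.96]
80 [-0.02  1.06 -1.31  1.6   1.05  1.33  1.48] [ 0.34  0.81 -1.3   1.93  0.82  0.7   1.68] [-0.05  0.36 -0.3   2.19 -1.4   0.66 -2.42]
100 [-0.04  1.   -1.31  1.71  1.02  1.27  1.73] [ 0.34  0.81 -1.3   1.92  0.62  0.76  2.16] [ 0.09  0.47 -0.43  2.05 -1.    0.84 -2.5 ]
120 [-0.02  0.92 -1.3   1.84  0.97  1.2   2.01] [-1.13  0.47  0.68  1.95 -0.88  1.04 -2.56] [ 0.18  0.59 -0.58  1.89 -0.65  1.03 -2.54]
140 [ 0.02  0.82 -1.3   1.98  0.91  1.1   2.33] [-0.6   0.4   0.01  1.93 -0.51  1.01 -2.54] [ 0.21  0.72 -0.74  1.74 -0.35  1.23 -2.56]
160 [-1.49  0.36  0.68  2.16 -0.34  0.73 -2.51] [-0.42  0.41 -0.21  1.91 -0.31  1.1  -2.36] [ 0.15  0.81 -0.79  1.62 -0.14  1.45 -2.48]
```

```bash
cat >> h.py <<'E'
GP=10.;FL=1
def tcp(pt,rot,off):
    g=np.array(pt)-rot.apply(off)
    tr=rot*R.from_euler("y",GP,degrees=True)*R.from_euler("x",180,degrees=True)*R.from_euler("z",180*FL,degrees=True)
    return g+tr.apply([0,0,manip.grip_depth]),tr.as_quat()
E
python3 - <<'E'
import h
from h import *
np.set_printoptions(precision=2,suppress=True)
for g in (0,10,15):
 for f in (0,1):
  h.GP=g;h.FL=f
  print("GP",g,"FLIP",f)
  for z in (0,.1): print("grasp",z,manip.solve_ik(*tcp(grip0+[0,0,z],trayrot(yaw0,0),GRIP)))
  for z in (0,.04,.075,.12): print("hang",z,manip.solve_ik(*hang(z)))
  for ti in (0,15,25,35,50,60): print("pour",ti,manip.solve_ik(*tcp(lipP(.08),trayrot(-9.5,ti),LIP)))
E
```

```text
GP 0 FLIP 0
grasp 0 [ 0.47  0.65 -0.61  1.93  0.54  0.73 -2.15]
grasp 0.1 [ 0.64  0.55 -0.84  1.88  0.5   0.94 -2.12]
hang 0 [ 1.3   0.44 -0.63  2.18 -1.2   0.25  0.37]
hang 0.04 [ 1.62  0.44 -0.95  2.2  -0.69  0.23 -0.09]
hang 0.075 [ 1.68  0.34 -0.94  2.21 -0.79  0.35 -0.01]
hang 0.12 [ 1.73  0.19 -0.89  2.22 -0.88  0.51  0.06]
pour 0 [ 0.05  0.75 -0.71  1.57  0.54  1.03 -2.55]
pour 15 [-0.54  0.47  0.01  1.81  0.26  0.68 -2.45]
pour 25 [-0.99  0.41  0.46  1.96  0.24  0.5  -2.52]
pour 35 [-1.6   0.6   1.14  2.1  -0.33  0.32 -2.12]
pour 50 [-0.91  0.32  0.01  2.24  1.5   0.73  2.37]
pour 60 [-0.65  0.42 -0.43  2.3   1.7   1.1   2.12]
GP 0 FLIP 1
grasp 0 [ 0.7   0.8  -0.95  1.92  0.85  0.89  0.76]
grasp 0.1 [ 0.69  0.58 -0.92  1.88  0.56  0.96  0.98]
hang 0 [ 1.72  0.72 -1.19  2.17  0.93  0.2   1.54]
hang 0.04 [ 1.86  0.7  -1.32  2.19  0.74  0.26  1.73]
hang 0.075 [ 1.92  0.53 -1.28  2.2   0.    0.26  2.42]
hang 0.12 [ 2.12  0.48 -1.44  2.21 -0.09  0.37  2.5 ]
pour 0 [ 0.22  0.89 -1.03  1.56  0.81  1.17  0.42]
pour 15 [ 0.33  0.91 -1.3   1.78  1.22  1.2   0.06]
pour 25 [-0.18  0.44 -
[... 2061 characters left out ...]
.41]
pour 60 [ 0.02  0.47 -1.08  2.19  1.52  1.08  2.53]
GP 15 FLIP 1
grasp 0 [ 0.66  0.96 -0.98  1.68  0.73  1.22  0.9 ]
grasp 0.1 [ 0.67  0.81 -1.01  1.64  0.59  1.33  0.97]
hang 0 [ 1.51  0.62 -1.11  2.02  0.64  0.51  1.69]
hang 0.04 [ 1.61  0.54 -1.16  2.04  0.47  0.54  1.84]
hang 0.075 [ 1.65  0.4  -1.11  2.05  0.18  0.55  2.1 ]
hang 0.12 [ 1.81  0.31 -1.2   2.06  0.02  0.63  2.26]
pour 0 [ 0.1   0.93 -0.82  1.32  0.47  1.34  0.7 ]
pour 15 [ 0.32  1.01 -1.31  1.56  0.99  1.35  0.3 ]
pour 25 [ 0.33  0.88 -1.3   1.72  1.07  1.24  0.16]
pour 35 [ 0.33  0.76 -1.3   1.87  1.19  1.15 -0.02]
pour 50 [ 0.25  0.64 -1.3   2.07  1.42  1.14 -0.36]
pour 60 [ 0.15  0.63 -1.3   2.19  1.6   1.27 -0.61]
```

```bash
sed -i 's/^GP=10./GP=12./' h.py
python3 - <<'E'
from h import *
np.set_printoptions(precision=3,suppress=True)
C=manip.current_clock
r=trayrot(yaw0,0)
manip.move_pose(*tcp(grip0+[0,0,.11],r,GRIP));print(C())
manip.servo_line(tcp(grip0,r,GRIP)[0],vel=.1);print(C())
effector.close(f_grip=55);print(C(),manip.current_finger_gap(),manip.current_force())
manip.servo_line(tcp(grip0+[0,0,.1],r,GRIP)[0],vel=.08);print(C(),manip.current_finger_gap(),manip.current_force(),manip.current_wrist_torque(),manip.current_q())
for n in("scene","top"): cv2.imwrite(f"pics/{n}1.png",viewer.get_image(n)[:,:,::-1])
from crop import crop
print(proj("top",grip0+[0,0,.1]),proj("scene",grip0+[0,0,.1]))
cv2.imwrite("pics/c2.png",np.hstack([crop(cv2.imread("pics/scene1.png"),210,120,100,120,4),crop(cv2.imread("pics/top1.png"),220,160,90,120,4)]))
E
```

```text
2.625
3.875
5.0333 0.01687469596318333 [ 0.296  0.728 -0.358]
6.4333 0.016717450326921394 [-0.154 -1.295 -2.131] [-0.004 -0.677  0.036] [ 0.681  0.763 -0.993  1.693  0.58   1.262  0.977]
[[270.134 190.526]] [[250.423 179.258]]
```

View pics/c2.png

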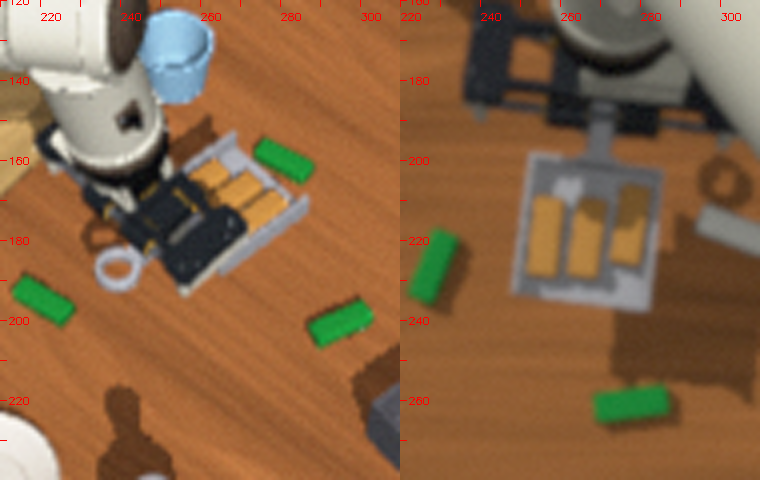

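The tray is held level with all three bars on it. The lip corners are at about (248,233)/(282,238) in the top view. I'll check for sag, then carry it over.

Run:
```python
from h import *
np.set_printoptions(precision=3,suppress=True)
C=manip.current_clock
print("corner",tri((248,233.5),(286.5,171)),"expect",grip0+[0,0,.1]+trayrot(yaw0,0).apply([-.132,.05,-.006]))
print("eye",plane("scene",[(239.5,187)],.13),"expect",grip0+[0,0,.1]+trayrot(yaw0,0).apply(EYE))
l=lambda z:lipP(z,.032)
p=tcp(l(.115),trayrot(-9.5,0),LIP); manip.servo_line(*p,vel=.13);print(C(),manip.current_q())
p=tcp(l(.085),trayrot(-9.5,10),LIP); manip.servo_line(*p,vel=.06);print(C(),manip.current_q(),manip.current_force())
for n in("scene","top"): cv2.imwrite(f"pics/{n}2.png",viewer.get_image(n)[:,:,::-1])
from crop import crop
print(proj("top",l(.085)),proj("scene",l(.085)))
cv2.imwrite("pics/c3.png",np.hstack([crop(cv2.imread("pics/scene2.png"),240,150,130,130,3),crop(cv2.imread("pics/top2.png"),120,150,130,130,3)]))
```

```text
corner (array([0.423, 0.043, 0.106]), np.float64(0.002655101314083325)) expect [0.422 0.044 0.124]
eye [[ 0.596 -0.027  0.13 ]] expect [ 0.595 -0.025  0.13 ]
8.875 [ 0.165  0.902 -0.947  1.372  0.559  1.356  0.617]
9.2 [ 0.17   0.796 -0.936  1.554  0.65   1.165  0.508] [ 0.65  -0.366 -3.116]
[[171.366 212.022]] [[328.146 224.159]]
```

View pics/c3.png

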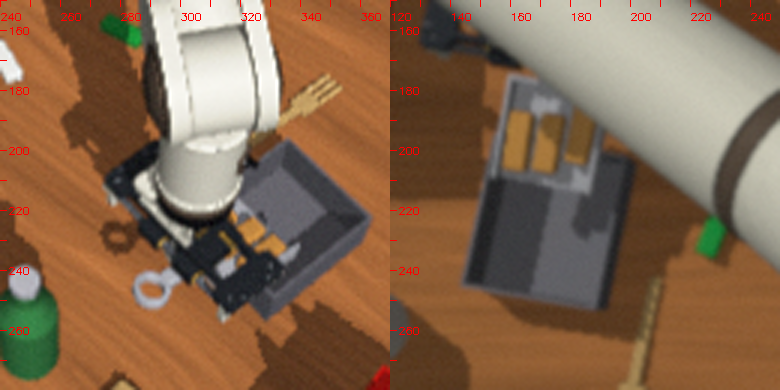

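Run:
```python
from h import *
np.set_printoptions(precision=3,suppress=True)
C=manip.current_clock
l=lambda z:lipP(z,.032)+np.array([-.001,-.006,0])
for ti in range(10,53,3):
    z=.085 if ti<20 else .080
    manip.servo_line(*tcp(l(z),trayrot(-9.5,ti),LIP),vel=.03)
print(C(),manip.current_q(),manip.current_force())
manip.sleep(.6);print(manip.current_force())
for n in("scene","top"): cv2.imwrite(f"pics/{n}3.png",viewer.get_image(n)[:,:,::-1])
from crop import crop
cv2.imwrite("pics/c4.png",np.hstack([crop(cv2.imread("pics/scene3.png"),240,150,130,130,3),crop(cv2.imread("pics/top3.png"),120,150,130,130,3)]))
```

```text
14.775 [-0.14   0.346 -0.783  2.156  1.333  0.845 -0.455] [-0.474  0.006 -1.369]
[ 0.029  0.052 -2.227]
```

View pics/c4.png

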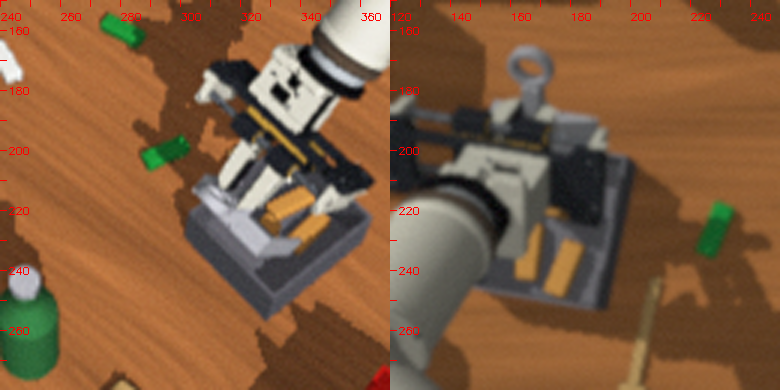

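Two bars are clearly in the container, at top (163,234) and (174,239). The third is partly hidden by the gripper, so I'll lift straight up and look.

Run:
```python
from h import *
np.set_printoptions(precision=3,suppress=True)
C=manip.current_clock
l=lambda z:lipP(z,.032)+np.array([-.001,-.006,0])
manip.servo_line(tcp(l(.20),trayrot(-9.5,52),LIP)[0],vel=.1)
r=trayrot(-5,40); g=np.array([.52,.05,.36])
manip.servo_line(*tcp(g,r,GRIP),vel=.15)
print(C(),manip.current_q(),manip.current_force())
for n in("scene","top"): cv2.imwrite(f"pics/{n}4.png",viewer.get_image(n)[:,:,::-1])
from crop import crop
cv2.imwrite("pics/c5.png",np.hstack([crop(cv2.imread("pics/scene4.png"),210,100,160,170,3)[:510],crop(cv2.imread("pics/top4.png"),130,130,100,170,3)]))
for z in (.10,.075,.04,0): print(z,manip.solve_ik(*hang(z)))
```

```text
18.4167 [ 0.213 -0.175 -0.41   2.085  0.099  0.751  1.22 ] [ 0.204  0.099 -1.286]
0.1 [ 1.7    0.299 -1.061  2.091 -0.121  0.533  2.402]
0.075 [ 1.487  0.298 -0.853  2.089 -0.205  0.489  2.465]
0.04 [ 1.431  0.386 -0.853  2.077 -0.051  0.42   2.316]
0 [ 1.376  0.488 -0.858  2.055  0.175  0.362  2.104]
```

View pics/c5.png

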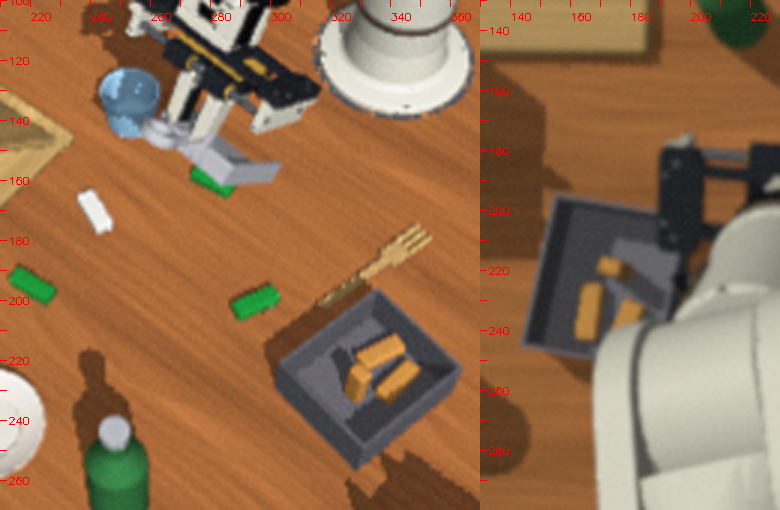

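All three bars are in the container, in the scene view at about (335,217), (343,228) and (328,227). Next is the pre-hang pose, with a look from there.

Run:
```python
from h import *
np.set_printoptions(precision=3,suppress=True)
C=manip.current_clock
r=trayrot(1.8,40)
manip.servo_line(*tcp([.47,-.15,.34],r,GRIP),vel=.15)
manip.servo_line(*hang(.075),vel=.12)
print(C(),manip.current_q(),manip.current_force())
for n in("scene","top"): cv2.imwrite(f"pics/{n}5.png",viewer.get_image(n)[:,:,::-1])
from crop import crop
cv2.imwrite("pics/c6.png",np.hstack([crop(cv2.imread("pics/scene5.png"),140,90,90,100,4),crop(cv2.imread("pics/top5.png"),320,140,90,100,4)]))
tr=hang(.075); e=peg+brot.apply([-.004,0,.105]); n=brot.apply([0,0,1])
lip=e+brot.apply([-.180,0,-.026])
for nm,P in (("eye",e),("lip",lip),("pegtip",peg+.055*n),("foot",peg)): print(nm,P,proj("scene",P),proj("top",P))
```

```text
Traceback (most recent call last):
bench.PlanningError: the arm cannot follow that straight line within its joint ranges
```

Run:
```python
from h import *
np.set_printoptions(precision=3,suppress=True)
print(manip.current_clock(),manip.current_q())
for z in (.15,.12,.10,.075): print(z,manip.solve_ik(*hang(z)))
```

```text
20.0417 [ 0.238 -0.208  0.138  2.164 -0.238  0.745  2.121]
0.15 [ 1.975  0.217 -1.259  2.091 -0.225  0.643  2.52 ]
0.12 [ 1.746  0.241 -1.063  2.093 -0.223  0.579  2.501]
0.1 [ 1.7    0.299 -1.061  2.091 -0.121  0.533  2.402]
0.075 [ 1.487  0.298 -0.853  2.089 -0.205  0.489  2.465]
```

Run:
```python
from h import *
np.set_printoptions(precision=3,suppress=True)
for dz in (.05,.1,.15):
  for ti in (20,30,40):
    r=trayrot(1.8,ti);p=peg+brot.apply([-.004,0,.13])+[0,0,dz]
    print(dz,ti,manip.solve_ik(*tcp(p,r,EYE)))
```

```text
0.05 20 [ 0.291  0.182  0.361  1.833 -0.176  1.036  2.328]
0.05 30 [ 0.282  0.118  0.435  1.958 -0.343  0.869  2.506]
0.05 40 [ 1.745  0.193 -1.07   2.037 -0.255  0.66   2.491]
0.1 20 [ 0.307  0.141  0.338  1.762 -0.147  1.141  2.295]
0.1 30 [ 0.291  0.068  0.414  1.89  -0.287  0.971  2.439]
0.1 40 [ 1.964  0.155 -1.283  1.971 -0.252  0.775  2.464]
0.15 20 [ 0.322  0.112  0.316  1.681 -0.128  1.246  2.271]
0.15 30 [ 0.302  0.032  0.392  1.812 -0.249  1.074  2.389]
0.15 40 [ 0.277 -0.031  0.479  1.939 -0.415  0.916  2.563]
```

Run:
```python
from h import *
np.set_printoptions(precision=3,suppress=True)
C=manip.current_clock
manip.move_pose(*tcp(peg+brot.apply([-.004,0,.13])+[0,0,.05],brot,EYE));print(C(),manip.current_q(),manip.current_force())
try: manip.servo_line(*hang(.075),vel=.1)
except manip.PlanningError as e: print(e); manip.move_pose(*hang(.075))
print(C(),manip.current_q(),manip.current_force())
for n in("scene","top"): cv2.imwrite(f"pics/{n}5.png",viewer.get_image(n)[:,:,::-1])
from crop import crop
cv2.imwrite("pics/c6.png",np.hstack([crop(cv2.imread("pics/scene5.png"),140,90,90,100,4),crop(cv2.imread("pics/top5.png"),320,140,90,100,4)]))
e=peg+brot.apply([-.004,0,.105]); n=brot.apply([0,0,1])
lip=e+brot.apply([-.180,0,-.026])
for nm,P in (("eye",e),("lip",lip),("pegtip",peg+.055*n),("foot",peg)): print(nm,P,proj("scene",P),proj("top",P))
for z in (.06,.04,.02,0): print(z,manip.solve_ik(*hang(z)))
```

```text
21.6583 [ 1.744  0.193 -1.07   2.037 -0.255  0.66   2.491] [ 1.026  0.194 -2.131]
22.5167 [ 1.569  0.33  -0.957  2.087 -0.102  0.484  2.375] [ 0.477 -0.497 -1.34 ]
eye [ 0.521 -0.314  0.233] [[193.641 113.243]] [[382.71  194.354]]
lip [ 0.4   -0.318  0.097] [[219.95  118.931]] [[370.755 242.394]]
pegtip [ 0.557 -0.313  0.197] [[188.095 125.673]] [[377.379 183.82 ]]
foot [ 0.592 -0.312  0.155] [[182.924 138.998]] [[371.803 174.565]]
0.06 [ 1.514  0.357 -0.92   2.083 -0.068  0.456  2.339]
0.04 [ 1.445  0.393 -0.872  2.076 -0.026  0.42   2.295]
0.02 [ 1.381  0.427 -0.828  2.067  0.015  0.387  2.252]
0 [ 1.322  0.462 -0.786  2.056  0.054  0.356  2.21 ]
```

View pics/c6.png

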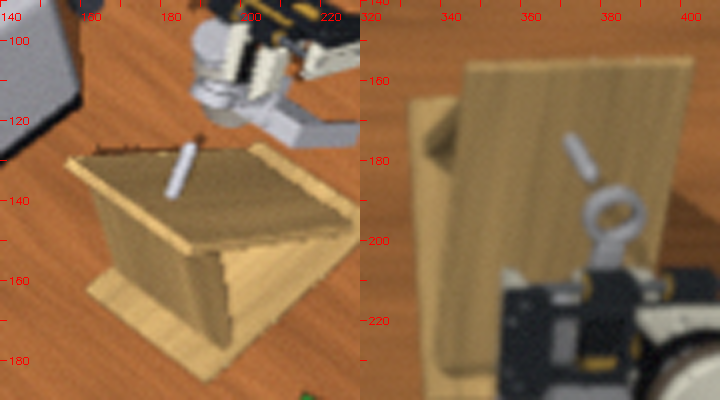

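The eye is at top (383,193.3) and scene (193.3,112.2). The model predicts (382.7,194.4) and (193.6,113.2), so it agrees to within a few mm. I'll lower in steps and watch the force.

Run:
```python
from h import *
np.set_printoptions(precision=4,suppress=True)
C=manip.current_clock
e=peg+brot.apply([-.004,0,.105]);m,d=tri((383,193.3),(193.3,112.2))
print("eye err board frame",brot.inv().apply(m-e),d)
f0=manip.current_force()
for z in (.05,.035,.025,.018,.012):
    manip.servo_line(*hang(z,-.001),vel=.05)
    f=manip.current_force();print(z,C(),brot.inv().apply(f-f0),manip.current_wrist_torque())
    if np.linalg.norm(f-f0)>8: break
for n in("scene","top"): cv2.imwrite(f"pics/{n}6.png",viewer.get_image(n)[:,:,::-1])
from crop import crop
cv2.imwrite("pics/c7.png",np.hstack([crop(cv2.imread("pics/scene6.png"),140,90,90,100,4),crop(cv2.imread("pics/top6.png"),320,140,90,100,4)]))
```

```text
eye err board frame [0.0063 0.0016 0.0049] 0.00027057439685020915
0.05 23.2667 [ 0.1925  1.319  -0.723 ] [0.0831 0.5168 0.0261]
0.035 23.7167 [-0.109   0.3135 -0.3978] [0.1126 0.5174 0.0507]
0.025 24.0667 [-0.1002  0.9109 -0.4219] [ 0.103   0.5241 -0.0033]
0.018 24.3583 [-0.1439  0.9061 -0.9387] [ 0.0711  0.5547 -0.0497]
0.012 24.625 [-0.4809  2.2573  0.6504] [0.0647 0.5683 0.0127]
```

View pics/c7.png

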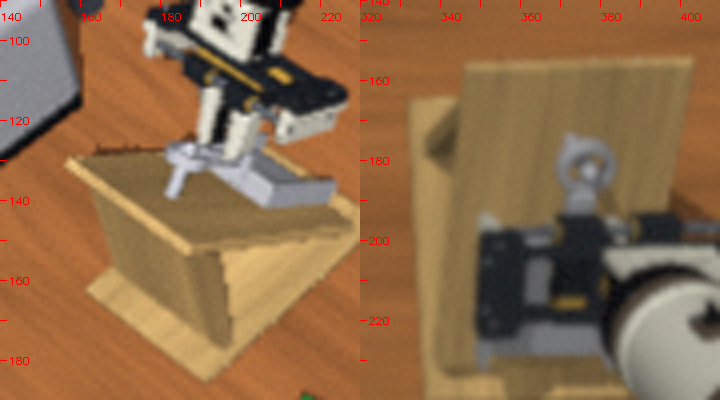

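The peg is through the eye: in the top view its tip sits inside the ring at (377,182), and in the scene view it emerges below the ring. I'll lower to contact.

Run:
```python
from h import *
np.set_printoptions(precision=3,suppress=True)
C=manip.current_clock
f0=np.array([.48,-.5,-1.34])
for z in (.009,.006,.004,.002,0.0005,-.001,-.0025,-.004):
    manip.servo_line(*hang(z,-.003),vel=.02); manip.sleep(.1)
    f=brot.inv().apply(manip.current_force()-f0);print(z,C(),f,manip.current_wrist_torque())
    if f[2]>5 or np.linalg.norm(f)>12: break
for n in("scene","top"): cv2.imwrite(f"pics/{n}7.png",viewer.get_image(n)[:,:,::-1])
from crop import crop
cv2.imwrite("pics/c8.png",np.hstack([crop(cv2.imread("pics/scene7.png"),140,90,90,100,4),crop(cv2.imread("pics/top7.png"),320,140,90,100,4)]))
```

```text
0.009 25.1583 [-0.764  1.45  -0.635] [ 0.101  0.538 -0.04 ]
0.006 25.5583 [-0.264 -0.119  0.661] [ 0.122  0.538 -0.036]
0.004 25.9083 [-0.445  0.216  1.   ] [0.097 0.549 0.036]
0.002 26.2583 [-0.145  0.282  0.448] [ 0.122  0.556 -0.047]
0.0005 26.6083 [ 0.148 -0.413 -0.049] [-0.011  0.531  0.011]
-0.001 26.9583 [ 1.437  2.503 10.975] [0.415 0.757 0.114]
```

View pics/c8.png

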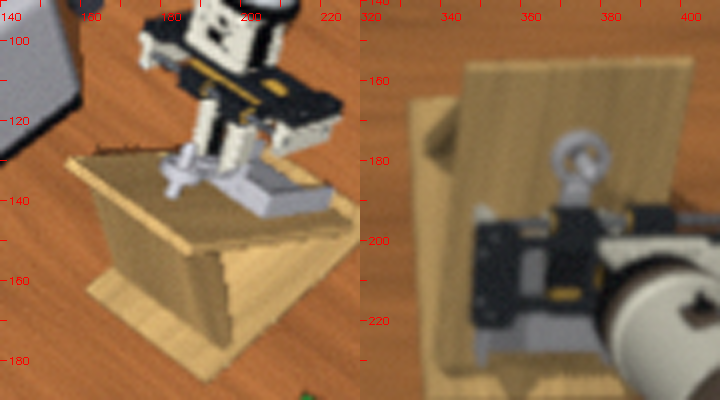

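Contact came at the expected height, with about 11 N normal to the board. Now I'll release and retreat.

Run:
```python
from h import *
np.set_printoptions(precision=3,suppress=True)
C=manip.current_clock
effector.open_jaws();print(C(),manip.current_finger_gap(),manip.current_force())
manip.servo_line(*hang(.09,-.003),vel=.08);print(C())
manip.move_pose(*tcp(peg+brot.apply([-.02,0,.15])+[0,0,.06],brot,EYE));print(C(),manip.current_q())
q=manip.current_q(); 
manip.servo_line(*tcp([.42,-.1,.33],trayrot(0,10),GRIP),vel=.15) if 0 else manip.move_pose(*tcp([.45,-.02,.33],trayrot(0,12),GRIP))
print(C(),manip.current_q())
for n in("scene","top"): cv2.imwrite(f"pics/{n}8.png",viewer.get_image(n)[:,:,::-1])
from crop import crop
cv2.imwrite("pics/c9.png",np.hstack([crop(cv2.imread("pics/scene8.png"),140,90,90,100,4),crop(cv2.imread("pics/top8.png"),320,140,90,100,4)]))
```

```text
28.3167 0.09182692014357072 [-0.239 -0.327 -0.084]
29.6
30.0833 [ 1.972  0.153 -1.236  2.05  -0.303  0.713  2.563]
31.2333 [ 1.053  0.076 -1.102  1.873  0.071  1.236  1.499]
```

View pics/c9.png

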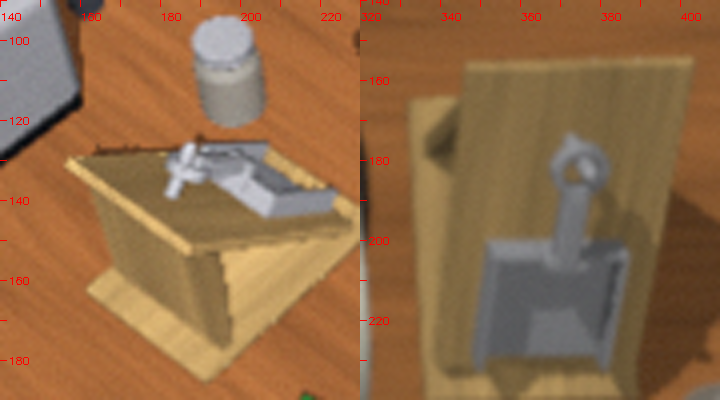

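The tray hangs flat: peg through the eye, front edge down-slope at top (366,231). One numeric check that nothing else moved, then hand in.

Run:
```python
from h import *
for n in("scene","top"):
    a=cv2.imread(f"pics/{n}0.png");b=cv2.imread(f"pics/{n}8.png")
    d=(cv2.GaussianBlur(cv2.absdiff(a,b),(3,3),0).max(2)>45).astype(np.uint8)
    k,_,st,_=cv2.connectedComponentsWithStats(d)
    print(n,[s[:5].tolist() for s in st[1:] if s[4]>12])
manip.hand_in();print(manip.current_clock())
```

```text
scene [[175, 0, 48, 48, 1230], [227, 0, 87, 135, 6079], [328, 0, 49, 39, 1188], [302, 22, 16, 19, 135], [295, 25, 5, 10, 26], [340, 34, 33, 15, 221], [310, 42, 6, 10, 37], [331, 49, 21, 31, 270], [372, 49, 6, 17, 50], [349, 52, 21, 30, 281], [337, 75, 4, 8, 23], [186, 125, 38, 20, 358], [235, 168, 51, 40, 644], [322, 211, 23, 23, 227], [335, 220, 15, 14, 120]]
top [[227, 153, 114, 231, 16814], [353, 187, 24, 20, 155], [378, 200, 6, 4, 14], [352, 207, 5, 21, 69], [379, 206, 6, 18, 44], [169, 216, 13, 9, 68], [363, 218, 13, 9, 85], [162, 224, 24, 25, 321], [392, 230, 10, 9, 24], [354, 234, 9, 6, 43], [384, 234, 5, 5, 21], [332, 286, 141, 98, 4458], [496, 331, 16, 37, 335], [332, 345, 4, 13, 31]]
the job is handed in; nothing more can be done
the job is handed in; nothing more can be done
```

The job is done and handed in at about 31 s on the robot's clock. I gripped the tray by its handle, carried it level to the container, and tipped it about 52° with the lip roughly 80 mm above the counter. All three oat bars slid into the container without the gripper touching them. Then I lowered the tray's eye over the peg until the underside met the board (about 11 N), released, and backed the arm away.

**Last checks:**
- **Bars:** the pictures show all three in the container.
- **Tray:** it lies flat on the board after release, with the peg through its eye and its front edge pointing down the slope.
- **Nothing else moved:** comparing first and last pictures shows changes only at the tray's old place, inside the container (the bars), at the board, and around the arm and its shadow. The arm hid the snack cup and part of the counter in one of the two last pictures, so I checked those areas from a single view.

**What failed or disagreed:**
- **Planning error:** one straight-line move towards the peg was refused, and I went round it with a joint move.
- **Eye position:** before the hang, the camera put the eye about 6 mm up the slope and 5 mm higher off the board than the model did. It still went over the peg without binding.
- **Lip corner after lifting:** it measured 18 mm lower than predicted for the top of the wall. I took it for the floor corner, and the pictures showed no sag.

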